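Pull the square test bars from the sprung rack

TASK

Wedge the rack's sprung keeper open with the wooden block, set between the push tab and the stop rib so that it stays open by itself, and then take every tall square test bar out of the crowded rack and put it into the bisque bowl. When all the square bars are in the bowl, pull the block out so that the keeper springs fully shut again, and put the block back on the table well clear of the rack. Leave the round rods standing in their sockets, the bowl standing upright and the other things round about where they are.

Things in the scene. Friction and masses are not known exactly. Their poses are not given: they have to be found in the camera images.
- rack: Fixed plywood test-bar rack. Origin: centre of its underside, on the table; x runs across the two rows, y along them. Base board 12 mm thick, 180 (x) by 200 (y) mm, with a 70 mm wide tongue out to y = -165 mm. Eight square sockets at x = -32, +32 and y = -66, -22, +22, +66 mm; bars and rods stand in them on the base board, with 2 mm play a side.
- block_top (a point): Centre of the top of the rack's socket block (106 by 172 mm, 47 mm above the table), axes as the rack's. Between the rows is an aisle 42 mm clear; outside, 34 mm is free up to the keeper's uprights. Along a row the gaps are only 22 mm. So fingers fit only on the two x sides of a bar, and opened to no more than about 50 mm.
- rib_top (a point): Middle of the top of the stop rib, across the tongue at rack y = -156 to -146 mm (this point: y = -151 mm): 50 mm wide in x, top 26 mm above the table and 14 mm above the base board.
- keeper (a joint): Sprung sliding frame of the rack: 0 shut, to 0.032 m (stop) along rack +y. Spring 4 N (shut) to 7 N pushes it shut. Four 6 mm cross rods, 112 to 118 mm above the table, lie over the sockets when shut and hold the bars in; at 0.019 to 0.026 they stand midway between sockets and bars lift straight out. Uprights at x = +-80 mm; side rails below, 16 to 28 mm up.
- tab_face (a point): On the keeper, moves with it: middle of the outer face of its upright push tab (44 mm wide in x, 8 mm thick, 16 to 78 mm above the table), here 47 mm up; axes as the rack's. Face at rack y = -135 mm plus the joint value: gap to the rib 11 mm when shut, 34 mm (the block) at 0.023. Push it to +y with the block held above the rib, then lower the block behind the rib.
- wedge_seat (a point): Where the middle of the wooden block's underside belongs when it wedges the keeper open: on the rack's base board (12 mm above the table) at rack x = 0, y = -129 mm; axes as the rack's. A 34 mm side of the block lies along rack y.
- wedge: Loose wooden block, 34 by 34 mm and 60 mm long (own z), 60 g: the prop for the keeper. At the start it stands upright on the table at the robot's right. Upright or lying (gripped by its two ends) it wedges the keeper equally well: 34 mm in the push direction. Origin: its centre.
- bowl: Loose unglazed (bisque) bowl, 190 mm across the rim, 78 mm high, standing on the table at the robot's left. Origin: centre of its underside, z up; the inside floor is about 12 mm above it.
- bar_1: White porcelain test bar, SQUARE, 22 by 22 mm and 96 mm long, 0.1 kg; tall, stands upright in one of the rack's sockets (its top 108 mm above the table), sides in line with the rack's; may be absent. Origin: its centre (48 mm from either end), z along the bar.
- bar_2: White porcelain test bar, SQUARE, 22 by 22 mm and 96 mm long, 0.1 kg; tall, stands upright in one of the rack's sockets (its top 108 mm above the table), sides in line with the rack's; may be absent. Origin: its centre (48 mm from either end), z along the bar.
- bar_3: White porcelain test bar, SQUARE, 22 by 22 mm and 96 mm long, 0.1 kg; tall, stands upright in one of the rack's sockets (its top 108 mm above the table), sides in line with the rack's; may be absent. Origin: its centre (48 mm from either end), z along the bar.
- bar_4: White porcelain test bar, SQUARE, 22 by 22 mm and 96 mm long, 0.1 kg; tall, stands upright in one of the rack's sockets (its top 108 mm above the table), sides in line with the rack's; may be absent. Origin: its centre (48 mm from either end), z along the bar.
- bar_5: White porcelain test bar, SQUARE, 22 by 22 mm and 96 mm long, 0.1 kg; tall, stands upright in one of the rack's sockets (its top 108 mm above the table), sides in line with the rack's; may be absent. Origin: its centre (48 mm from either end), z along the bar.
- rod_1: White porcelain test rod, ROUND, 23 mm across and 80 mm long, stands upright in one of the rack's sockets (its top 92 mm above the table); it stays in the rack. Origin: centre of its lower end, z along the rod.
- rod_2: White porcelain test rod, ROUND, 23 mm across and 80 mm long, stands upright in one of the rack's sockets (its top 92 mm above the table); it stays in the rack. Origin: centre of its lower end, z along the rod.
- rod_3: White porcelain test rod, ROUND, 23 mm across and 80 mm long, stands upright in one of the rack's sockets (its top 92 mm above the table); it stays in the rack. Origin: centre of its lower end, z along the rod.
- pot: Bystander: small pigment pot, 52 mm across, 65 mm high, on the table between the robot and the rack. Origin: centre of its underside.
- lid: Bystander: jar lid lying upside down, 82 mm across, 14 mm high, on the table between the robot and the rack. Origin: centre of its underside.
There are look-alikes about, which are no part of the job. Leave any pink or red look-alike of the wedge alone.

How it is judged:
By the outcome, as a careful person would: the job done as asked, in the order asked, and still so for the second after the job is handed in, with the robot touching nothing.
Of bar_1, bar_2, bar_3, bar_4, bar_5 only 3 to 5 are there at a start; the rules pass over those that are not, and their reading is None.
At some moment in a run one of bowl may be knocked a few centimetres aside while the robot is not near it.
Once in a run the grip may slacken for a moment while it holds something.
It also fails if it takes over 210 s, if anything falls off the work surface, if the arm or the gripper's body presses on something with over 40 N, if the wrist force passes 120 N, or if a joint passes its speed limit or range.

ROBOT

A 6-joint arm with a two-finger parallel gripper is mounted at the origin on the work surface; the furniture and walls round the work are solid. World frame = base frame: x ahead of the robot, y to its left, z up, the work surface at z = 0. Lengths are in mm, angles in rad, forces in N, time in s.
With the tool pointing down it reaches from about 300 to 775 mm from the base axis. Payload 14.6 kg.
Tool frame: the origin (TCP) lies midway between the tips of the shut fingers; the grasp point (between the pads) lies manip.pinch_z behind it (manip.pinch_z is the distance from the TCP to the grasp point, in mm); x points along the fingers, y is the direction in which the jaws open and shut, and the axes are right-handed (so a half turn about x gives the same grasp; the last joint's range is limited). The gripper opens to 85 mm and grips with 20 to 120 N. Pads are 22 mm wide; open, the fingers measure 114 mm over their backs; the gripper's body (76 mm by 85 mm) begins 54 mm behind the grasp point. The pads swing forward as they close: fully open they stand 13 mm farther back than shut.
Start: joints at [1.236, 0.3, 1.521, -0, 1.321, -0.067], TCP at [145.533, 530.386, 231.281] pointing down, gripper open.
Joint ranges: [-3.03, 3.03], [-0.79, 2.21], [0.23, 2.52], [-1.04, 4.18], [0, 3.07], [-2.55, 2.55]. Speed limits (rad/s): [2.22, 2.22, 2.57, 3.14, 3.14, 3.14].

INTERFACE

Orientations are given as a unit quaternion [w, x, y, z].
In Python, from workcell import sensors, optics, manip gives the robot as it stands.
- The arm moves only by the tool servo_tool, never from a script. Its argument "rows" is one flat list of numbers, 7 for each row, row after row: the closure in counts, from 0 (fully open) to 255 (shut), then the shift along the tool's x, y, z in mm, then the turn, a rotation vector about the tool's x, y, z in rad. In form: [hand, x, y, z, wx, wy, wz, hand, x, y, z, wx, wy, wz, ...]. A call has 1 to 10 rows; each row is the pose to reach, as a shift and turn from the pose commanded when the call began, along the tool's axes at that moment; what a row does not reach only later rows make up. A row lasts 1/12 s, in which the tool goes at most 41.7 mm and 7.16 degrees, less where a joint would pass 70% of its speed; a pose out of reach is approached as far as the arm can. A call with a gripper value outside its range is refused whole. The fingers move at their own pace and stop on an object; "grip_force" is the grip in N (left out, the last holds). Time passes only in rows, so rows that repeat a pose let the fingers close. It gives the time, the measured TCP pose, the force and the opening at its end, in the units of the state.
- sensors.read_state(): the state, without advancing time (a new reading comes with each control period).
- optics.grab_frame(name): name is "scene" or "top"; returns a dict with "color" (384x512x3 uint8, red, green, blue), "range_z" (384x512 float32, mm along the optical axis (not along the pixel's ray), 0 where there is no reading), "camera_matrix" (3x3 intrinsics, pixels), "k1" (the pictures are not rectified: a ray, as slopes to the right and down, at radius r is drawn at 1 + k1 r^2 times it, then the intrinsics apply), "extrinsics" (4x4, takes a point from world to camera coordinates). Camera axes: x right, y up, looking along -z (the intrinsics and any distortion apply to the point x, -y, -z); pixel columns grow to the right and rows downward; lengths in mm; the calibration is good to about 2 mm. A picture is of the moment at which its call begins.
- manip.finish_job(): hands the job in, once; it reports no verdict.
The state is a dict: "t": time; "qpos": joint angles; "qd": joint speeds; "tau": joint torques, N m; "tcp_pos": TCP position; "tcp_rot": TCP orientation; "contact_force": force on the tool from outside, world axes, zero at the start; "wrist_torque": the same for the moment, N m; "grip_width": opening from 0.0 (shut) to 1.0 (fully open).
Only numpy, scipy, OpenCV 4.12 (cv2) and the standard library are available. Lean on these libraries where they do the work, as an engineer would, in place of code of your own. Each camera call takes 0.05 s, during which the arm holds its last target. There are 200 camera calls.

## Working session

There is one attempt and no reset: what is moved stays moved. The work goes in short steps, Python scripts to look and compute and a tool call to move; the robot and the scene stay as the last step left them, time stands still between calls to the robot, and variables do not carry over. Pictures are saved under pics/ and viewed, about 12 in all and at most 16, crops included, and the job is handed in when it is done.

Besides the shell and the picture viewer there is one more tool, called after "Request:" as a command line: name --argument value ..., lists and objects as JSON in quotes. servo_tool: Moves the arm, as the interface text tells. Its arguments: {"type":"object","properties":{"rows":{"type":"array"},"grip_force":{"type":"number"}},"required":["rows"]}

```bash
ls; mkdir -p pics
cat > h.py <<'E'
import numpy as np, cv2
from workcell import sensors, optics, manip
def grab(n):
    f=optics.grab_frame(n); np.savez('%s.npz'%n,**f); return f
def cloud(f):
    K=f['camera_matrix'];z=f['range_z'];h,w=z.shape
    u,v=np.meshgrid(np.arange(w),np.arange(h))
    x=(u-K[0,2])/K[0,0];y=(v-K[1,2])/K[1,1];xd,yd=x.copy(),y.copy()
    for _ in range(20):
        s=1+f['k1']*(x*x+y*y);x,y=xd/s,yd/s
    P=np.stack([x*z,-y*z,-z,np.ones_like(z)],-1)
    W=P@np.linalg.inv(f['extrinsics']).T
    W=W[...,:3];W[z==0]=np.nan;return W
def proj(f,p):
    c=f['extrinsics']@np.append(p,1.);x,y=c[0]/-c[2],-c[1]/-c[2]
    s=1+f['k1']*(x*x+y*y);K=f['camera_matrix'];return K[0,0]*x*s+K[0,2],K[1,1]*y*s+K[1,2]
def save(f,n,box=None,sc=1):
    im=f['color'][...,::-1]
    if box: im=im[box[1]:box[3],box[0]:box[2]]
    cv2.imwrite('pics/'+n,cv2.resize(im,None,fx=sc,fy=sc,interpolation=cv2.INTER_CUBIC))
E
python3 - <<'E'
from h import *
for n in('top','scene'):
    f=grab(n);save(f,n+'0.png',sc=1.5);print(n,np.linalg.inv(f['extrinsics'])[:3,3],f['k1'],f['camera_matrix'][0,0])
print(sensors.read_state(),manip.pinch_z)
E
```

```text
pics
top [ 199.30252682   51.60283149 1415.51980928] 0.020023824643373517 499.714841435689
scene [-126.92220884 -445.38893379  823.51113648] -0.03061591998477686 420.5858614264785
{'t': 0.1, 'qpos': array([ 1.23637192e+00,  3.00418316e-01,  1.52152978e+00,  3.15439294e-05,
        1.32068071e+00, -6.65947757e-02]), 'qd': array([-0.00104892, -0.00112401, -0.00022988, -0.00040937, -0.00080135,
        0.00106925]), 'tau': array([ 9.52469381e-04, -5.44374418e+01, -3.62376416e+01, -6.25619236e-05,
        2.95616672e-03,  5.41774659e-05]), 'tcp_pos': array([145.47578972, 530.19589149, 230.77196662]), 'tcp_rot': array([ 0.7006919 ,  0.09405519,  0.700859  , -0.09476888]), 'contact_force': array([0.29197576, 0.81988051, 0.42277762]), 'wrist_torque': array([-0.00918351,  0.09127447,  0.02091956]), 'grip_width': 1.0035945171474208} 18.700000000000003
```

View pics/top0.png

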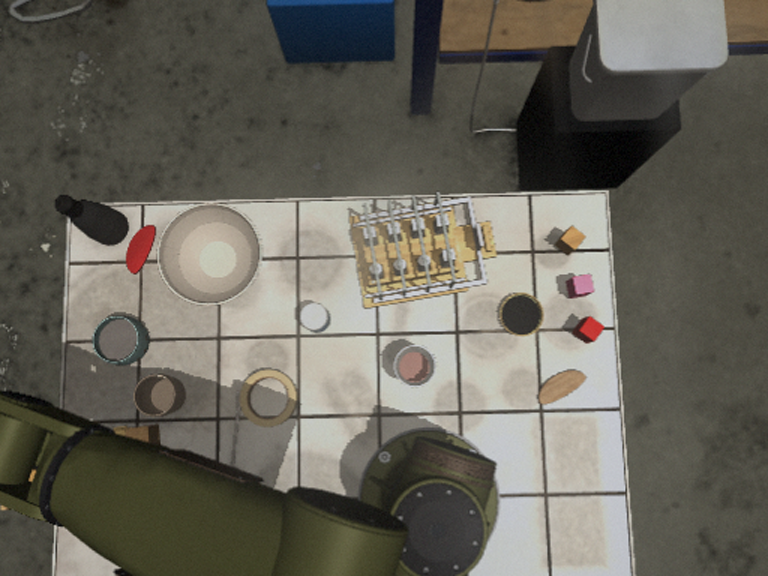

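View pics/scene0.png

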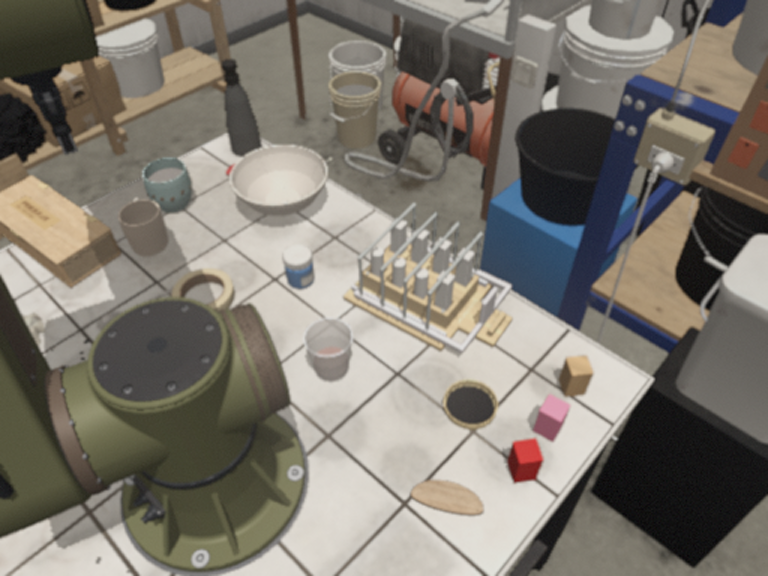

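Run:
```python
from h import *
f=dict(np.load('top.npz'));g=dict(np.load('scene.npz'));W=cloud(f);V=cloud(g)
for n,(a,b,c,d) in dict(wedge=(366,145,396,175),bowl=(100,130,180,208),lid=(328,190,366,226),pot=(258,225,294,260),wh=(195,195,225,225)).items():
    P=W[b:d,a:c].reshape(-1,3);C=f['color'][b:d,a:c].reshape(-1,3);P=P[P[:,2]>8]
    print(n,len(P),np.nanmedian(P,0).round(),np.nanpercentile(P,2,axis=0).round(),np.nanpercentile(P,98,axis=0).round())
P=W[145:175,366:396].reshape(-1,3);T=P[P[:,2]>45]
print('wedge top',T.mean(0),cv2.minAreaRect(T[:,:2].astype(np.float32)))
# block top
P=W[125:210,228:335].reshape(-1,3);
T=P[(abs(P[:,2]-47)<5)];print('blocktop',len(T),cv2.minAreaRect(T[:,:2].astype(np.float32)),np.median(T,0))
B=P[(abs(P[:,2]-12)<4)];print('base',cv2.minAreaRect(B[:,:2].astype(np.float32)))
h=np.histogram(P[:,2],bins=np.arange(-10,140,5));print(h[0])
H=P[P[:,2]>80];
save(f,'top_rack.png',(225,120,340,215),6.5)
save(g,'sc_rack.png',(225,130,345,235),6.5)
```

```text
wedge 219 [ 464. -275.   58.] [ 445. -298.   13.] [ 485. -257.   66.]
bowl 3724 [460. 399.  37.] [368. 304.  10.] [539. 475.  81.]
lid 129 [ 338. -185.   13.] [ 294. -225.    8.] [ 373. -144.   19.]
pot 630 [241.  19.  24.] [207. -12.  14.] [274.  55.  84.]
wh 310 [332. 199.  65.] [310. 176.  16.] [356. 223.  71.]
wedge top [ 466.59212504 -277.68602166   59.51397935] ((467.47271728515625, -278.6372985839844), (33.8088493347168, 36.27161407470703), 48.64398956298828)
blocktop 1283 ((457.13519287109375, 3.53863525390625), (162.17236328125, 216.24542236328125), 8.054792404174805) [453.83185559  26.04340695  47.02914481]
base ((453.61279296875, -6.193145751953125), (290.6440734863281, 227.74754333496094), 87.87784576416016)
[ 163 1470 1566  523  855  305  312  507  186   63  311  854  242   36
   29   36   23   47   45   35   80   38   46  156  157  342  116    5
    0]
```

View pics/top_rack.png

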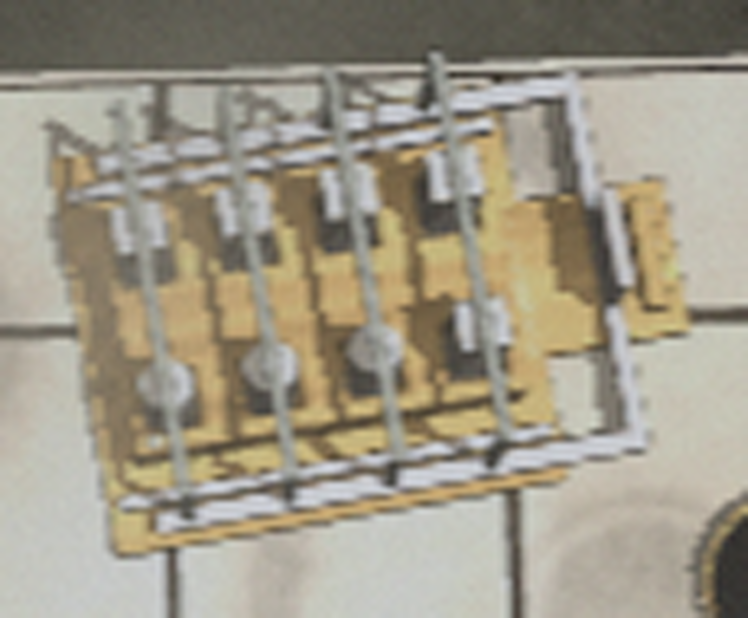

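View pics/sc_rack.png

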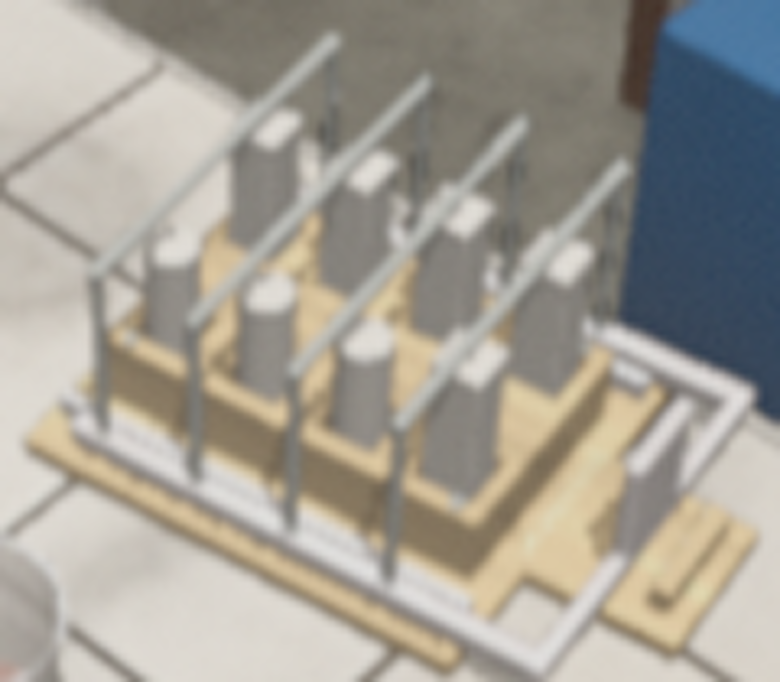

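Run:
```python
from h import *
from scipy.optimize import least_squares
f=dict(np.load('top.npz'));g=dict(np.load('scene.npz'))
T=[((112,552),(-90,100,12)),((565,478),(-90,-100,12)),((665,180),(35,-165,12)),((688,330),(-35,-165,12)),((50,158),(90,100,12))]
S=[((28,440),(-90,100,12)),((455,668),(-90,-100,12)),((683,648),(-35,-165,12)),((755,535),(35,-165,12)),
 ((272,130),(32,66,108)),((370,172),(32,22,108)),((465,212),(32,-22,108)),((568,258),(32,-66,108)),((475,365),(-32,-66,108)),((178,247),(-32,66,92)),((270,292),(-32,22,92)),((367,340),(-32,-22,92))]
def w(p,q):
    c,s=np.cos(p[2]),np.sin(p[2]);return np.array([p[0]+c*q[0]-s*q[1],p[1]+s*q[0]+c*q[1],q[2]])
def res(p,A):
    r=[]
    for cam,L,o in A:
        for (u,v),q in L:
            a=proj(cam,w(p,q));r+=[a[0]-((u+.5)/6.5-.5+o[0]),a[1]-((v+.5)/6.5-.5+o[1])]
    return np.array(r)
a=(f,T,(225,120));b=(g,S,(225,130))
for A in([a],[b],[a,b]):
    s=least_squares(res,[455,-5,.14],args=(A,),x_scale=[1,1,.01]);print(s.x.round(3),s.cost);
print(s.fun.reshape(-1,2).round(1))
p=s.x
for q in [(0,-129),(0,-151),(0,-135),(32,66),(32,22),(32,-22),(32,-66),(-32,-66)]:print(q,w(p,(*q,0))[:2].round(1),np.hypot(*w(p,(*q,0))[:2]).round())
W=cloud(f);P=W[125:210,100:180].reshape(-1,3);P=W[128:210,98:182].reshape(-1,3);R=P[P[:,2]>70];print('bowl rim',cv2.minEnclosingCircle(R[:,:2].astype(np.float32)))
# wedge from scene
V=cloud(g);P=V[230:270,365:405].reshape(-1,3);t=P[(P[:,2]>52)];print('wedge scene',t.mean(0),cv2.minAreaRect(t[:,:2].astype(np.float32)))
save(g,'sc_wedge.png',(355,220,425,320),6)
save(f,'top_wedge.png',(350,135,420,245),5)
```

```text
[4.56103e+02 2.52250e+01 1.39000e-01] 0.5700120022669862
[4.53459e+02 2.23410e+01 1.43000e-01] 4.039204221541312
[4.54488e+02 2.33300e+01 1.42000e-01] 7.524799417839883
[[ 0.9  0.9]
 [ 1.   0.6]
 [ 0.1  0.1]
 [ 1.1  0.7]
 [ 0.5  0.1]
 [-0.3 -0.4]
 [-0.2 -0. ]
 [-0.4  0.5]
 [ 1.8 -0.4]
 [-0.1 -1.2]
 [-0.7 -1. ]
 [-0.4 -0.3]
 [-0.8 -0.3]
 [-0.2 -1.1]
 [-0.1 -0.5]
 [ 0.3 -0.3]
 [ 0.4 -0.3]]
(0, -129) [ 472.7 -104.4] 484.0
(0, -151) [ 475.8 -126.2] 492.0
(0, -135) [ 473.5 -110.3] 486.0
(32, 66) [476.9  93.2] 486.0
(32, 22) [483.1  49.6] 486.0
(32, -22) [489.3   6.1] 489.0
(32, -66) [495.5 -37.5] 497.0
(-32, -66) [432.1 -46.5] 435.0
bowl rim ((452.78515625, 386.3246765136719), 96.60845184326172)
wedge scene [ 446.85667271 -279.22147961   59.36730753] ((435.87274169921875, -284.4234619140625), (113.05926513671875, 45.04476547241211), 12.765229225158691)
```

View pics/top_wedge.png

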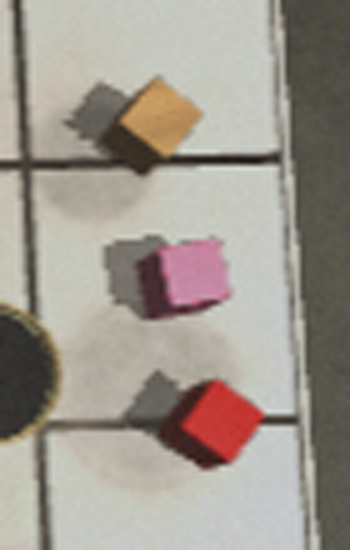

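```bash
cat >> h.py <<'E'
from scipy.spatial.transform import Rotation as Ro
RACK=(455.0,23.8,0.141)
def rw(x,y,p=RACK):
    c,s=np.cos(p[2]),np.sin(p[2]);return np.array([p[0]+c*x-s*y,p[1]+s*x+c*y])
def go(pos,psi=-1.43,tilt=0):
    s=sensors.read_state();q=s['tcp_rot'];R=Ro.from_quat([q[1],q[2],q[3],q[0]])
    T=Ro.from_euler('ZYY',[psi,np.pi/2,tilt])
    print('t',s['t'],'tcp',s['tcp_pos'].round(1),'F',s['contact_force'].round(1),'w',round(s['grip_width'],3),'->',R.inv().apply(np.array(pos,float)-s['tcp_pos']).round(1),(R.inv()*T).as_rotvec().round(3))
E
python3 -c "
from h import *
go((467,-278,120),-2.295)
go((467,-278,231),-2.295)"
```

```text
Traceback (most recent call last):
  File "h.py", line 27, in go
    T=Ro.from_euler('ZYY',[psi,np.pi/2,tilt])
  File "scipy/spatial/transform/_rotation.pyx", line 1423, in scipy.spatial.transform._rotation.Rotation.from_euler
ValueError: Expected consecutive axes to be different, got ZYY
```

```bash
sed -i "s/'ZYY',\[psi,np.pi\/2,tilt\]/'ZY',[psi,np.pi\/2+tilt]/" h.py
python3 -c "
from h import *
go((467,-278,231),-2.295)"
```

```text
t 0.1 tcp [145.5 530.2 230.8] F [0.3 0.8 0.4] w 1.004 -> [ 4.000e-01 -6.943e+02  5.239e+02] [2.027e+00 1.000e-03 1.000e-03]
```

Request:
servo_tool --rows '[90,0,-694,524,2.027,0,0,90,0,-694,524,2.027,0,0,90,0,-694,524,2.027,0,0,90,0,-694,524,2.027,0,0,90,0,-694,524,2.027,0,0,90,0,-694,524,2.027,0,0,90,0,-694,524,2.027,0,0,90,0,-694,524,2.027,0,0,90,0,-694,524,2.027,0,0,90,0,-694,524,2.027,0,0]' --grip_force 60

```text
t: 0.93
tcp_pos: [299.6, 141.4, 231.3]
tcp_rot: [0.512, 0.488, 0.512, -0.488]
contact_force: [0.7, 0.4, 0.7]
grip_width: 0.647
```

```bash
python3 -c "
from h import *
go((467,-278,231),-2.295);print(sensors.read_state()['qpos'])"
```

```text
t 0.9333 tcp [299.6 141.4 231.3] F [0.7 0.4 0.7] w 0.647 -> [4.000e-01 1.474e+02 4.269e+02] [ 0.772 -0.    -0.   ]
[ 3.30260214e-01 -2.16220170e-01  2.05845522e+00 -6.07872701e-06
  1.29886653e+00  2.82886087e-01]
```

Request:
servo_tool --rows '[90,0,147,427,0.772,0,0,90,0,147,427,0.772,0,0,90,0,147,427,0.772,0,0,90,0,147,427,0.772,0,0,90,0,147,427,0.772,0,0,90,0,147,427,0.772,0,0,90,0,147,427,0.772,0,0,90,0,147,427,0.772,0,0,90,0,147,427,0.772,0,0,90,0,147,427,0.772,0,0]'

```text
t: 1.77
tcp_pos: [456.1, -245.2, 230.9]
tcp_rot: [-0.292, -0.644, -0.292, 0.644]
contact_force: [1.0, -0.1, 1.2]
grip_width: 0.649
```

```bash
python3 -c "
from h import *
go((467,-278,100),-2.295)"
```

```text
t 1.7667 tcp [ 456.1 -245.2  230.9] F [ 1.  -0.1  1.2] w 0.649 -> [130.9  29.9  17.5] [0.005 0.    0.   ]
```

Request:
servo_tool --rows '[90,20,30,17.5,0.005,0,0,90,55,30,17.5,0.005,0,0,90,90,30,17.5,0.005,0,0,90,120,30,17.5,0.005,0,0,90,130,30,17.5,0.005,0,0,90,130,30,17.5,0.005,0,0]'

```text
t: 2.27
tcp_pos: [466.1, -275.2, 99.1]
tcp_rot: [-0.289, -0.644, -0.292, 0.646]
contact_force: [0.5, -1.0, -0.4]
grip_width: 0.649
```

```bash
python3 -c "
from h import *
f=grab('top');W=cloud(f)
save(f,'t1.png',(345,130,415,200),8)
g=grab('scene');save(g,'s1.png',(345,190,425,280),7)
a=cv2.imread('pics/t1.png');b=cv2.imread('pics/s1.png');b=cv2.resize(b,(int(560*80/90*1),560));cv2.imwrite('pics/c1.png',np.hstack([a[:560,:300*1+260],b])[:, :])
go((467,-278,21),-2.295)"
```

```text
t 2.3667 tcp [ 467.6 -276.2  102.7] F [ 0.7 -0.2  0.5] w 0.646 -> [81.7  0.6  1.8] [ 0.    -0.    -0.001]
```

View pics/s1.png

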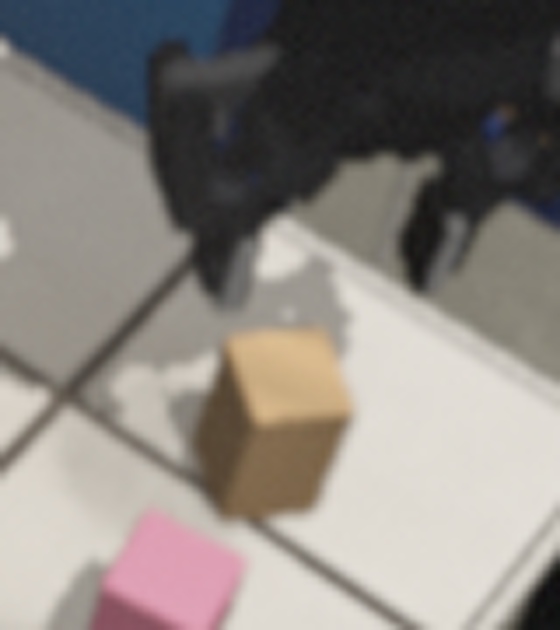

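```bash
python3 -c "
from h import *
g=dict(np.load('scene.npz'));print(proj(g,(467,-278,60)))
K=lambda u,v,o,s:((u+.5)/s-.5+o[0],(v+.5)/s-.5+o[1])
from scipy.optimize import fsolve
for u,v in [(228,335),(325,330),(352,410),(258,425)]:
    t=K(u,v,(345,190),7);print(fsolve(lambda p:np.array(proj(g,(p[0],p[1],60)))-t,[467,-278]).round(1))
"
```

```text
(np.float64(386.6998227726608), np.float64(242.83646421880528))
[ 465.3 -254.4]
[ 488.2 -276.2]
[ 466.8 -298.7]
[ 441.8 -280.1]
```

Request:
servo_tool --rows '[90,30,0,1,0,0,0,90,60,0,1,0,0,0,90,81,0,1,0,0,0,90,81,0,1,0,0,0,255,81,0,1,0,0,0,255,81,0,1,0,0,0,255,81,0,1,0,0,0,255,81,0,1,0,0,0,255,81,0,1,0,0,0,255,81,0,1,0,0,0]'

```text
t: 3.2
tcp_pos: [467.6, -277.4, 22.9]
tcp_rot: [0.292, 0.645, 0.289, -0.644]
contact_force: [-0.0, 1.6, 7.9]
grip_width: 0.391
```

Request:
servo_tool --rows '[255,0,0,0,0,0,0,255,-30,0,0,0,0,0,255,-60,0,0,0,0,0,255,-90,0,0,0,0,0,255,-90,0,0,0,0,0]'

```text
t: 3.62
tcp_pos: [468.7, -278.2, 117.6]
tcp_rot: [0.294, 0.647, 0.287, -0.643]
contact_force: [0.8, -0.9, 0.8]
grip_width: 0.389
```

```bash
python3 -c "
from h import *
go((*rw(0,-175),100))
go((*rw(0,-160),55))"
```

```text
t 3.6167 tcp [ 468.7 -278.2  117.6] F [ 0.8 -0.9  0.8] w 0.389 -> [  16.9  -77.3 -103.6] [-0.865  0.003 -0.01 ]
t 3.6167 tcp [ 468.7 -278.2  117.6] F [ 0.8 -0.9  0.8] w 0.389 -> [  61.8  -89.2 -113.3] [-0.865  0.003 -0.01 ]
```

Request:
servo_tool --rows '[255,0,-77,-103,-0.865,0,0,255,0,-77,-103,-0.865,0,0,255,0,-77,-103,-0.865,0,0,255,10,-77,-103,-0.865,0,0,255,16,-77,-103,-0.865,0,0,255,16,-77,-103,-0.865,0,0,255,16,-77,-103,-0.865,0,0,255,16,-77,-103,-0.865,0,0,255,16,-77,-103,-0.865,0,0,255,16,-77,-103,-0.865,0,0]'

```text
t: 4.45
tcp_pos: [477.1, -148.6, 94.8]
tcp_rot: [0.533, 0.465, 0.533, -0.465]
contact_force: [-0.0, -0.0, -0.6]
grip_width: 0.391
```

```bash
python3 -c "
from h import *
grab('top');f=grab('top');g=grab('scene')
go((*rw(0,-165),53))
save(g,'s2.png',(285,130,395,235),6)
W=cloud(f);P=W[120:215,225:345].reshape(-1,3)
"
```

```text
t 4.6 tcp [ 476.9 -148.5   94.5] F [-0.3  0.8 -1. ] w 0.39 -> [41.5  2.5 -8.7] [-0.002  0.    -0.   ]
```

View pics/s2.png

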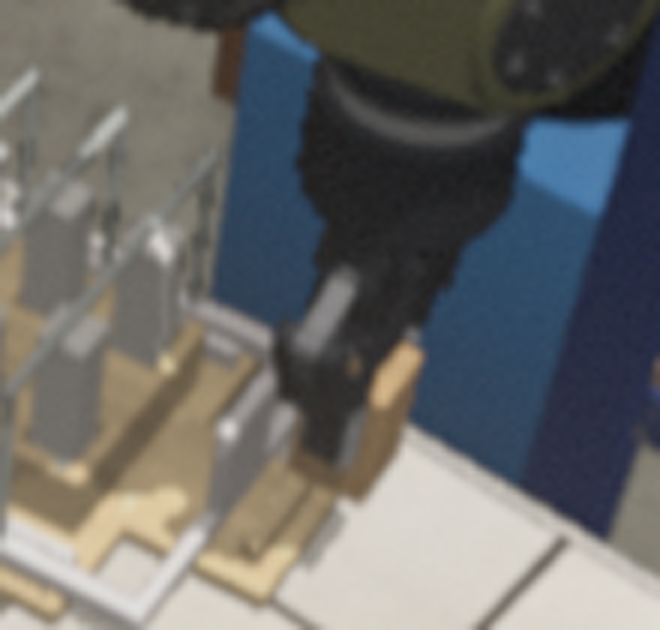

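Request:
servo_tool --rows '[255,20,2.5,0,0,0,0,255,41,2.5,0,0,0,0,255,41,2.5,-10,0,0,0,255,41,2.5,-16,0,0,0,255,41,2.5,-16,0,0,0,255,41,2.5,-16,0,0,0]'

```text
t: 5.1
tcp_pos: [477.7, -132.0, 54.5]
tcp_rot: [0.535, 0.464, 0.534, -0.463]
contact_force: [0.6, -0.1, -0.5]
grip_width: 0.387
```

Request:
servo_tool --rows '[255,0,0,-2,0,0,0,255,0,0,-4,0,0,0,255,0,0,-6,0,0,0,255,0,0,-6,0,0,0]'

```text
t: 5.43
tcp_pos: [476.3, -126.1, 53.5]
tcp_rot: [0.534, 0.464, 0.534, -0.463]
contact_force: [0.0, 0.6, -0.3]
grip_width: 0.391
```

Request:
servo_tool --rows '[255,0,0,-2,0,0,0,255,0,0,-4,0,0,0,255,0,0,-4,0,0,0]'

```text
t: 5.68
tcp_pos: [475.8, -122.5, 53.5]
tcp_rot: [0.534, 0.463, 0.534, -0.464]
contact_force: [-1.1, -4.5, 1.4]
grip_width: 0.397
```

Request:
servo_tool --rows '[255,0,0,-2,0,0,0,255,0,0,-4,0,0,0,255,0,0,-4,0,0,0]'

```text
t: 5.93
tcp_pos: [475.2, -118.5, 53.4]
tcp_rot: [0.534, 0.463, 0.534, -0.464]
contact_force: [-0.6, -4.8, 1.6]
grip_width: 0.391
```

```bash
python3 -c "
from h import *
go((*rw(0,-124),53));
p=sensors.read_state()['tcp_pos'];c,s=np.cos(.141),np.sin(.141);d=p[:2]-np.array(RACK[:2]);print('rack xy',c*d[0]+s*d[1],-s*d[0]+c*d[1])"
```

```text
t 5.9333 tcp [ 475.2 -118.5   53.4] F [-0.6 -4.8  1.6] w 0.391 -> [  0.4  -0.  -19.7] [ 0.  0. -0.]
rack xy 0.02663821237615238 -143.71831687259123
```

Request:
servo_tool --rows '[255,0,0,-4,0,0,0,255,0,0,-8,0,0,0,255,0,0,-12,0,0,0,255,0,0,-16,0,0,0,255,0,0,-20.5,0,0,0,255,0,0,-20.5,0,0,0,255,0,0,-20.5,0,0,0]'

```text
t: 6.52
tcp_pos: [472.3, -98.4, 53.4]
tcp_rot: [0.534, 0.463, 0.534, -0.464]
contact_force: [-1.2, -6.5, 2.5]
grip_width: 0.39
```

```bash
python3 -c "
from h import *
f=grab('top');g=grab('scene')
save(g,'s3.png',(225,130,345,235),6.5)
go((*rw(0,-124),33));print(sensors.read_state()['grip_width'])"
```

```text
t 6.6167 tcp [472.3 -98.5  53.4] F [-1.1 -6.5  3.2] w 0.387 -> [20.4  0.   0.5] [ 0.     0.001 -0.   ]
0.38747205794492473
```

View pics/s3.png

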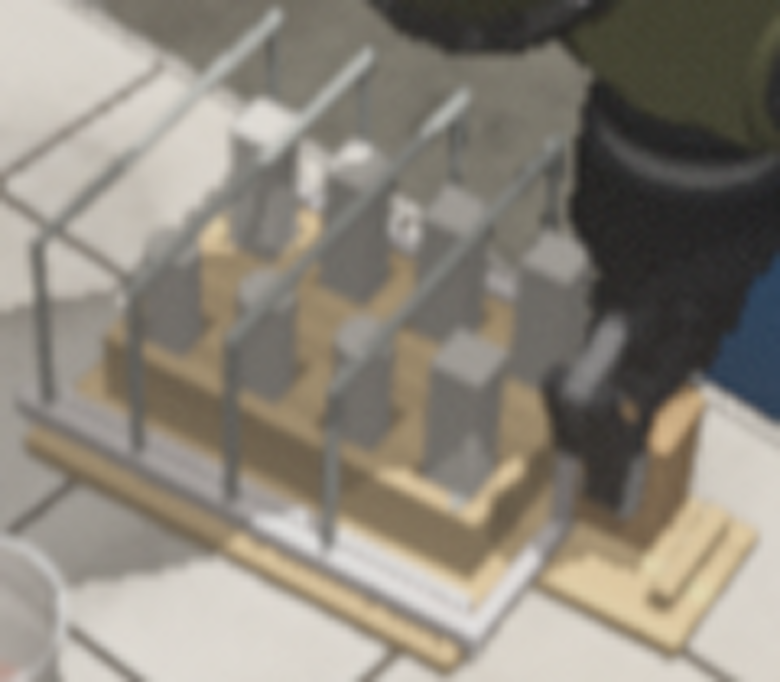

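Request:
servo_tool --rows '[255,5,0,0,0,0,0,255,10,0,0,0,0,0,255,14,0,0,0,0,0,255,17,0,0,0,0,0,255,18,0,0,0,0,0,255,18,0,0,0,0,0]'

```text
t: 7.12
tcp_pos: [472.6, -98.5, 35.3]
tcp_rot: [0.534, 0.464, 0.534, -0.464]
contact_force: [3.6, -6.9, -4.1]
grip_width: 0.392
```

Request:
servo_tool --rows '[255,0,0,2,0,0,0,255,0,0,3,0,0,0,255,0,0,3,0,0,0]'

```text
t: 7.37
tcp_pos: [473.1, -101.6, 35.3]
tcp_rot: [0.534, 0.464, 0.534, -0.464]
contact_force: [2.9, -6.6, -3.5]
grip_width: 0.387
```

Request:
servo_tool --rows '[255,1,0,0,0,0,0,255,2,0,0,0,0,0,255,2,0,0,0,0,0]'

```text
t: 7.62
tcp_pos: [473.2, -101.6, 34.8]
tcp_rot: [0.534, 0.464, 0.533, -0.463]
contact_force: [-8.2, -4.7, 25.1]
grip_width: 0.391
```

Request:
servo_tool --rows '[255,0,0,1,0,0,0,255,0,0,2,0,0,0,255,0,0,2,0,0,0]'

```text
t: 7.87
tcp_pos: [473.5, -102.6, 34.8]
tcp_rot: [0.534, 0.464, 0.534, -0.463]
contact_force: [-7.3, 5.2, 25.5]
grip_width: 0.389
```

Request:
servo_tool --rows '[255,-1.2,0,-1,0,0,0,255,-1.2,0,-1,0,0,0,120,-1.2,0,-1,0,0,0,110,-1.2,0,-1,0,0,0,110,-1.2,0,-1,0,0,0,110,-1.2,0,-1,0,0,0]'

```text
t: 8.37
tcp_pos: [472.7, -101.9, 34.3]
tcp_rot: [0.534, 0.464, 0.534, -0.464]
contact_force: [-0.0, 0.4, -1.2]
grip_width: 0.568
```

Request:
servo_tool --rows '[110,-20,0,0,0,0,0,110,-50,0,0,0,0,0,110,-90,0,0,0,0,0,110,-125,0,0,0,0,0,110,-150,0,0,0,0,0]'

```text
t: 8.78
tcp_pos: [473.2, -102.1, 187.6]
tcp_rot: [0.535, 0.464, 0.533, -0.463]
contact_force: [0.1, -0.5, 0.1]
grip_width: 0.567
```

Request:
servo_tool --rows '[120,0,0,40,0,0,0,120,0,0,80,0,0,0,120,0,0,110,0,0,0,120,0,0,110,0,0,0]'

```text
t: 9.12
tcp_pos: [488.3, -215.1, 184.2]
tcp_rot: [0.533, 0.464, 0.533, -0.465]
contact_force: [-0.5, 0.2, -0.1]
grip_width: 0.526
```

```bash
python3 -c "
from h import *
f=grab('top');g=grab('scene')
save(g,'s4.png',(225,130,345,235),6)
save(f,'t4.png',(225,120,340,215),6)
go((*rw(32,-66),58))
for z in(47,108): 
  W=cloud(f)
"
```

```text
t 9.2167 tcp [ 488.  -211.5  183.9] F [-0.3 -0.2 -0. ] w 0.525 -> [ 126.    32.2 -171.5] [-0.002 -0.001  0.001]
```

View pics/s4.png

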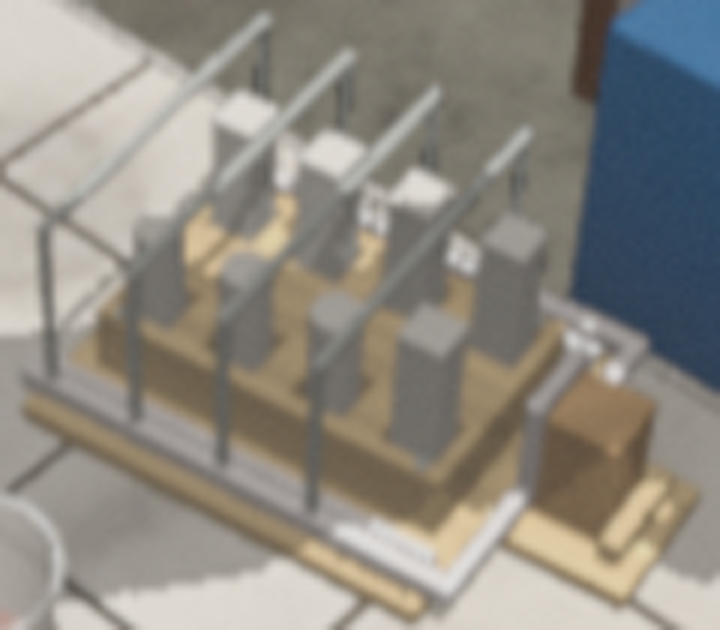

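View pics/t4.png

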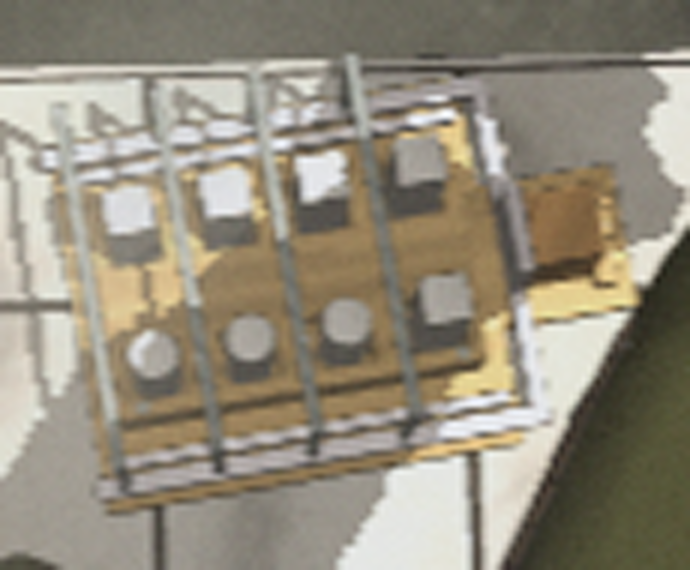

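```bash
python3 -c "
from h import *
from scipy.optimize import fsolve
f=dict(np.load('top.npz'));g=dict(np.load('scene.npz'))
L=[((130,209),(247,115),(32,66)),((226,190),(335,155),(32,22)),((322,174),(423,188),(32,-22)),((420,158),(513,237),(32,-66)),((444,298),(432,330),(-32,-66))]
def at(c,u,v,o):
  t=((u+.5)/6-.5+o[0],(v+.5)/6-.5+o[1]);return fsolve(lambda p:np.array(proj(c,(p[0],p[1],108)))-t,[467,0])
for a,b,q in L: print(q,at(f,*a,(225,120)).round(1),at(g,*b,(225,130)).round(1),rw(*q).round(1))
W=cloud(f)
P=W[120:215,225:340].reshape(-1,3);P=P[(P[:,2]>100)&(P[:,2]<112)]
for *_,q in L:
  c=rw(*q);m=P[np.hypot(*(P[:,:2]-c).T)<17];print(q,len(m),m.mean(0).round(1))
go((*rw(32,66),175))
"
```

```text
(32, 66) [477.4  93.6] [474.6  93.3] [477.4  93.6]
(32, 22) [484.9  50.7] [481.2  49.3] [483.6  50.1]
(32, -22) [491.1   7.8] [490.8   9.5] [489.8   6.5]
(32, -66) [497.3 -36.1] [493.4 -35.7] [496. -37.]
(-32, -66) [433.6 -44.6] [430.7 -44.9] [432.6 -46. ]
(32, 66) 67 [476.4  95.6 107.7]
(32, 22) 63 [483.   51.9 107.9]
(32, -22) 69 [489.7   8.9 107.1]
(32, -66) 67 [496.1 -34.3 107.5]
(-32, -66) 64 [433.  -43.9 108.4]
t 9.2167 tcp [ 488.  -211.5  183.9] F [-0.3 -0.2 -0. ] w 0.525 -> [   9.2   31.9 -303.6] [-0.002 -0.001  0.001]
```

```bash
sed -i 's/^RACK=.*/RACK=(455.0,25.0,0.141)/' h.py; python3 -c "
from h import *
go((*rw(32,-66),58))"
```

```text
t 9.2167 tcp [ 488.  -211.5  183.9] F [-0.3 -0.2 -0. ] w 0.525 -> [ 126.    32.4 -172.7] [-0.002 -0.001  0.001]
```

Request:
servo_tool --rows '[120,0,32,-40,0,0,0,120,0,32,-80,0,0,0,120,0,32,-120,0,0,0,120,0,32,-160,0,0,0,120,0,32,-172.5,0,0,0,120,10,32,-172.5,0,0,0,120,20,32,-172.5,0,0,0,120,20,32,-172.5,0,0,0]'

```text
t: 9.88
tcp_pos: [494.7, -35.5, 162.2]
tcp_rot: [0.533, 0.463, 0.535, -0.464]
contact_force: [-0.2, -0.1, -0.6]
grip_width: 0.53
```

```bash
python3 -c "
from h import *
go((*rw(32,-66),58))"
```

```text
t 9.8833 tcp [494.7 -35.5 162.2] F [-0.2 -0.1 -0.6] w 0.53 -> [104.2   1.5   0.6] [ 0.001 -0.001  0.003]
```

Request:
servo_tool --rows '[120,25,1,0,0,0,0,120,45,1,0,0,0,0,120,65,1,0,0,0,0,120,65,1,0,0,0,0]'

```text
t: 10.22
tcp_pos: [494.9, -36.2, 95.9]
tcp_rot: [0.532, 0.463, 0.535, -0.465]
contact_force: [-0.7, 0.7, -0.1]
grip_width: 0.531
```

Request:
servo_tool --rows '[120,20,0,0,0,0,0,120,39,0,0,0,0,0,120,39,0,0,0,0,0,255,39,0,0,0,0,0,255,39,0,0,0,0,0,255,39,0,0,0,0,0,255,39,0,0,0,0,0,255,39,0,0,0,0,0]'

```text
t: 10.88
tcp_pos: [497.2, -35.8, 61.3]
tcp_rot: [0.534, 0.464, 0.534, -0.463]
contact_force: [-1.3, -2.9, 7.4]
grip_width: 0.252
```

Request:
servo_tool --rows '[255,-5,0,0,0,0,0,255,-20,0,0,0,0,0,255,-45,0,0,0,0,0,255,-75,0,0,0,0,0,255,-105,0,0,0,0,0,255,-130,0,0,0,0,0,255,-135,0,0,0,0,0]'

```text
t: 11.47
tcp_pos: [497.9, -35.7, 200.1]
tcp_rot: [0.536, 0.465, 0.532, -0.462]
contact_force: [0.5, 0.3, -0.3]
grip_width: 0.249
```

```bash
cat >> h.py <<'E'
def bowl():
    f=grab('top');W=cloud(f);P=W[100:240,40:225].reshape(-1,3)
    R=P[(P[:,2]>68)&(P[:,2]<90)&(P[:,1]>250)&(P[:,0]>330)]
    from scipy.optimize import least_squares
    c=np.median(R[:,:2],0);s=least_squares(lambda p:np.hypot(R[:,0]-p[0],R[:,1]-p[1])-p[2],[*c,92],loss='soft_l1',f_scale=3).x
    print('bowl',s.round(1),len(R));return s
E
python3 -c "
from h import *
b=bowl();go((b[0],b[1]-20,196))"
```

```text
bowl [451.2 388.7  92.8] 729
t 11.5167 tcp [497.6 -35.6 198.8] F [ 0.   0.2 -0.2] w 0.247 -> [   2.3   10.9 -406.8] [ 0.     0.001 -0.005]
```

```bash
cat >> h.py <<'E'
def place(bx,by,bz,tilt,psi=-1.43,L=49):
    x=Ro.from_euler('ZY',[psi,np.pi/2+tilt]).apply([1,0,0])
    go(np.array([bx,by,bz])-L*x,psi,tilt)
E
python3 -c "
from h import *
place(428,393,110,.5)"
```

```text
t 11.5167 tcp [497.6 -35.6 198.8] F [ 0.   0.2 -0.2] w 0.247 -> [  45.2   -8.9 -410.7] [ 0.001  0.501 -0.005]
```

Request:
servo_tool --rows '[255,0,-1,-40,0,0,0,255,0,-2,-80,0,0,0,255,0,-4,-120,0,0,0,255,0,-5,-160,0,0,0,255,0,-6,-200,0,0.1,0,255,0,-7,-240,0,0.2,0,255,5,-8,-280,0,0.3,0,255,10,-9,-320,0,0.4,0,255,20,-9,-358,0,0.5,0,255,35,-9,-390,0,0.5,0]'

```text
t: 12.35
tcp_pos: [432.3, 350.1, 158.9]
tcp_rot: [0.383, 0.565, 0.65, -0.334]
contact_force: [1.1, -0.7, -1.2]
grip_width: 0.25
```

Request:
servo_tool --rows '[255,9,0,-18,0,0,0,255,9,0,-18,0,0,0,255,9,0,-18,0,0,0]'

```text
t: 12.6
tcp_pos: [429.2, 369.6, 159.9]
tcp_rot: [0.385, 0.563, 0.65, -0.335]
contact_force: [0.2, 0.1, -1.5]
grip_width: 0.253
```

```bash
python3 -c "
from h import *
bowl();place(428,393,30,.5)"
```

```text
bowl [430.1 517.3  98. ] 526
t 12.65 tcp [429.7 369.  160.3] F [-0.2 -0.2 -0.9] w 0.254 -> [76.9  1.8 41.3] [0.    0.001 0.002]
```

Request:
servo_tool --rows '[255,30,1,16,0,0,0,255,55,1,29,0,0,0,255,68,1,36,0,0,0,255,73,1,39,0,0,0,255,77,1,41,0,0,0,255,77,1,41,0,0,0]'

```text
t: 13.15
tcp_pos: [431.3, 369.8, 74.0]
tcp_rot: [0.385, 0.564, 0.649, -0.335]
contact_force: [0.1, -0.2, -0.9]
grip_width: 0.25
```

Request:
servo_tool --rows '[255,3,0,2,0,0,0,255,5,0,3,0,0,0,160,5,0,3,0,0,0,150,5,0,3,0,0,0,150,5,0,3,0,0,0,150,0,0,3,0,0,0,150,-30,0,-2,0,0,0,150,-65,0,-15,0,0,0,140,-100,0,-30,0,0,0,130,-125,0,-45,0,0,0]'

```text
t: 13.98
tcp_pos: [434.3, 349.3, 208.7]
tcp_rot: [0.386, 0.565, 0.649, -0.334]
contact_force: [0.2, 0.1, 0.5]
grip_width: 0.491
```

```bash
python3 -c "
from h import *
f=grab('scene');save(f,'s5.png',(130,80,240,160),7)
go((*rw(32,-22),200))"
```

```text
t 14.0333 tcp [435.8 350.6 214.1] F [0.8 1.  6.8] w 0.491 -> [-154.8    5.5  310.9] [ 0.002 -0.503 -0.009]
```

View pics/s5.png

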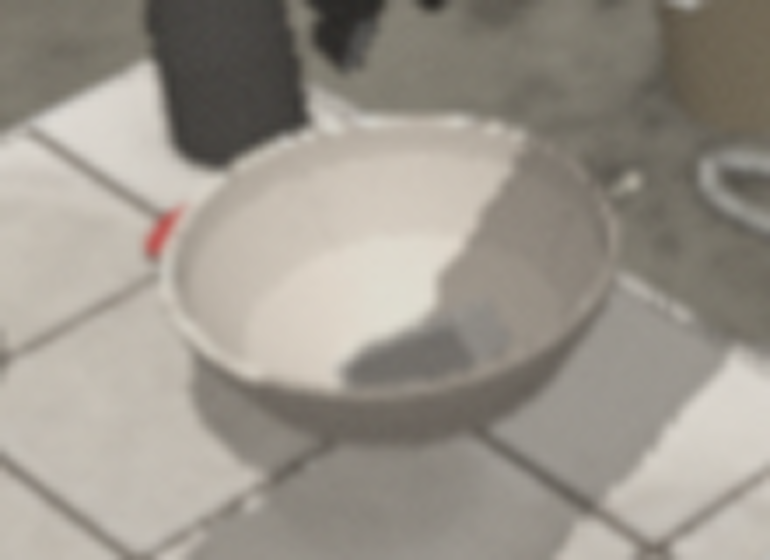

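Request:
servo_tool --rows '[120,-145,5,316,0,-0.503,-0.009,120,-145,5,316,0,-0.503,-0.009,120,-145,5,316,0,-0.503,-0.009,120,-145,5,316,0,-0.503,-0.009,120,-145,5,316,0,-0.503,-0.009,120,-145,5,316,0,-0.503,-0.009,120,-145,5,316,0,-0.503,-0.009,120,-145,5,316,0,-0.503,-0.009,120,-145,5,316,0,-0.503,-0.009,120,-145,5,316,0,-0.503,-0.009]'

```text
t: 14.87
tcp_pos: [487.7, 4.3, 180.9]
tcp_rot: [0.532, 0.461, 0.535, -0.467]
contact_force: [-0.5, -0.1, -0.7]
grip_width: 0.526
```

Request:
servo_tool --rows '[120,0,0,0,0,0,0,120,0,0,0,0,0,0]'

```text
t: 15.03
tcp_pos: [487.5, 7.9, 181.2]
tcp_rot: [0.533, 0.46, 0.536, -0.466]
contact_force: [0.2, -0.8, 0.5]
grip_width: 0.53
```

```bash
python3 -c "
from h import *
go((*rw(32,-22),60));print(rw(32,-22))"
```

```text
t 15.0333 tcp [487.5   7.9 181.2] F [ 0.2 -0.8  0.5] w 0.53 -> [121.1   3.2   0.2] [0.003 0.003 0.008]
[489.77416239   7.71539327]
```

Request:
servo_tool --rows '[120,20,3,0,0.003,0.003,0.008,120,45,3,0,0.003,0.003,0.008,120,70,3,0,0.003,0.003,0.008,120,95,3,0,0.003,0.003,0.008,120,110,3,0,0.003,0.003,0.008,120,121,3,0,0.003,0.003,0.008,120,121,3,0,0.003,0.003,0.008]'

```text
t: 15.62
tcp_pos: [488.7, 8.2, 58.3]
tcp_rot: [0.533, 0.463, 0.535, -0.464]
contact_force: [0.3, 0.4, -0.2]
grip_width: 0.532
```

Request:
servo_tool --rows '[255,0,0,0,0,0,0,255,0,0,0,0,0,0,255,0,0,0,0,0,0,255,0,0,0,0,0,0,255,0,0,0,0,0,0,255,0,0,0,0,0,0]'

```text
t: 16.12
tcp_pos: [490.3, 7.4, 61.2]
tcp_rot: [0.534, 0.464, 0.533, -0.463]
contact_force: [0.0, 1.5, 8.1]
grip_width: 0.252
```

Request:
servo_tool --rows '[255,-5,0,0,0,0,0,255,-20,0,0,0,0,0,255,-45,0,0,0,0,0,255,-75,0,0,0,0,0,255,-105,0,0,0,0,0,255,-130,0,0,0,0,0,255,-137,0,0,0,0,0,255,-137,0,0,0,0,0]'

```text
t: 16.78
tcp_pos: [490.3, 7.2, 199.0]
tcp_rot: [0.535, 0.464, 0.533, -0.463]
contact_force: [0.9, 0.2, -1.7]
grip_width: 0.251
```

```bash
python3 -c "
from h import *
bowl();place(474,388,110,.5)"
```

```text
bowl [452.  391.5  91.3] 851
t 16.8333 tcp [489.6   7.3 197.1] F [-0.4  0.3 -0.6] w 0.249 -> [  44.    37.7 -355.7] [-0.001  0.5   -0.   ]
```

Request:
servo_tool --rows '[255,0,4,-40,0,0,0,255,0,8,-80,0,0,0,255,0,12,-120,0,0,0,255,0,16,-160,0,0.1,0,255,0,20,-200,0,0.2,0,255,5,25,-240,0,0.3,0,255,10,30,-280,0,0.4,0,255,20,35,-318,0,0.5,0,255,35,38,-350,0,0.5,0,255,44,38,-356,0,0.5,0]'

```text
t: 17.67
tcp_pos: [475.8, 367.6, 148.9]
tcp_rot: [0.384, 0.563, 0.65, -0.336]
contact_force: [0.1, -0.2, -1.3]
grip_width: 0.25
```

Request:
servo_tool --rows '[255,0,0,0,0,0,0,255,0,0,0,0,0,0]'

```text
t: 17.83
tcp_pos: [476.8, 364.6, 151.4]
tcp_rot: [0.385, 0.563, 0.65, -0.336]
contact_force: [0.5, -0.3, -0.9]
grip_width: 0.25
```

```bash
python3 -c "
from h import *
place(474,388,28,.5)"
```

```text
t 17.8333 tcp [476.8 364.6 151.4] F [ 0.5 -0.3 -0.9] w 0.25 -> [70.6  0.7 38.4] [-0.002  0.001  0.003]
```

Request:
servo_tool --rows '[255,30,1,16,0,0,0,255,50,1,27,0,0,0,255,60,1,33,0,0,0,255,66,1,36,0,0,0,255,70,1,38,0,0,0,255,73,1,40,0,0,0,255,73,1,40,0,0,0]'

```text
t: 18.42
tcp_pos: [478.8, 365.0, 70.2]
tcp_rot: [0.385, 0.564, 0.649, -0.335]
contact_force: [0.1, 0.1, -0.4]
grip_width: 0.249
```

Request:
servo_tool --rows '[160,0,0,0,0,0,0,150,0,0,0,0,0,0,150,0,0,0,0,0,0,150,-8,0,-2,0,0,0,150,-40,0,-8,0,0,0,150,-75,0,-20,0,0,0,140,-110,0,-35,0,0,0,130,-130,0,-45,0,0,0,130,-130,0,-45,0,0,0]'

```text
t: 19.17
tcp_pos: [483.4, 342.8, 211.9]
tcp_rot: [0.387, 0.566, 0.648, -0.331]
contact_force: [-0.4, 0.5, 1.1]
grip_width: 0.487
```

```bash
python3 -c "
from h import *
go((*rw(32,22),188))"
```

```text
t 19.1667 tcp [483.4 342.8 211.9] F [-0.4  0.5  1.1] w 0.487 -> [-118.2  -40.6  264.4] [ 0.001 -0.502 -0.008]
```

Request:
servo_tool --rows '[120,-118,-40,264,0,-0.502,-0.008,120,-118,-40,264,0,-0.502,-0.008,120,-118,-40,264,0,-0.502,-0.008,120,-118,-40,264,0,-0.502,-0.008,120,-118,-40,264,0,-0.502,-0.008,120,-118,-40,264,0,-0.502,-0.008,120,-118,-40,264,0,-0.502,-0.008,120,-118,-40,264,0,-0.502,-0.008,120,-118,-40,264,0,-0.502,-0.008,120,-118,-40,264,0,-0.502,-0.008]'

```text
t: 20.0
tcp_pos: [482.4, 51.6, 182.6]
tcp_rot: [0.533, 0.461, 0.535, -0.466]
contact_force: [-0.1, 0.0, 0.4]
grip_width: 0.531
```

```bash
python3 -c "
from h import *
b=bowl();go((*rw(32,22),60))
f=grab('scene');save(f,'s6.png',(130,80,240,160),7)
"
```

```text
bowl [451.7 397.1  89.5] 952
t 20.05 tcp [482.4  52.2 182.5] F [-0.   0.1 -0.8] w 0.527 -> [122.5   2.    0.8] [0.002 0.002 0.008]
```

View pics/s6.png

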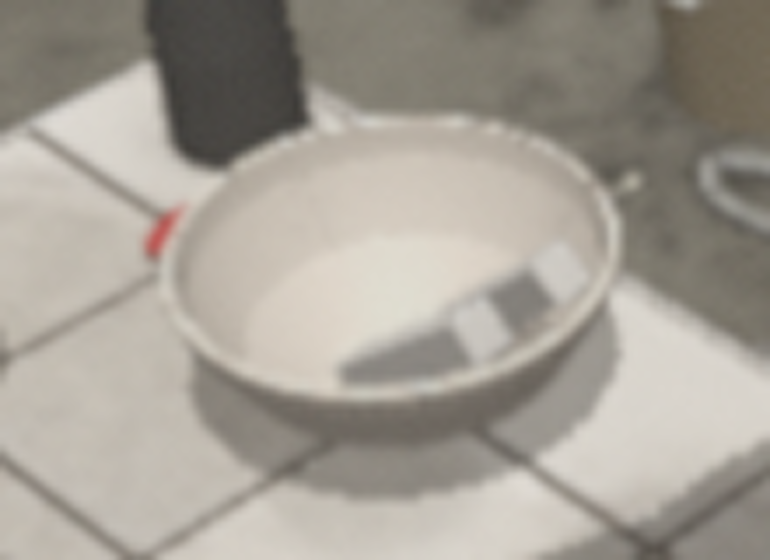

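Request:
servo_tool --rows '[120,20,2.5,1,0.002,0.002,0.008,120,45,2.5,1,0.002,0.002,0.008,120,70,2.5,1,0.002,0.002,0.008,120,95,2.5,1,0.002,0.002,0.008,120,110,2.5,1,0.002,0.002,0.008,120,122,2.5,1,0.002,0.002,0.008,120,122,2.5,1,0.002,0.002,0.008]'

```text
t: 20.68
tcp_pos: [482.9, 51.6, 58.2]
tcp_rot: [0.533, 0.462, 0.535, -0.464]
contact_force: [-0.2, 1.0, 0.5]
grip_width: 0.526
```

Request:
servo_tool --rows '[255,0,0,0,0,0,0,255,0,0,0,0,0,0,255,0,0,0,0,0,0,255,0,0,0,0,0,0,255,0,0,0,0,0,0,255,0,0,0,0,0,0]'

```text
t: 21.18
tcp_pos: [484.5, 50.7, 61.3]
tcp_rot: [0.534, 0.464, 0.534, -0.463]
contact_force: [-1.7, 2.4, 6.1]
grip_width: 0.249
```

Request:
servo_tool --rows '[255,-5,0,0,0,0,0,255,-20,0,0,0,0,0,255,-45,0,0,0,0,0,255,-75,0,0,0,0,0,255,-105,0,0,0,0,0,255,-130,0,0,0,0,0,255,-137,0,0,0,0,0,255,-137,0,0,0,0,0]'

```text
t: 21.85
tcp_pos: [484.7, 50.5, 199.3]
tcp_rot: [0.535, 0.465, 0.533, -0.463]
contact_force: [0.2, 0.2, -1.2]
grip_width: 0.248
```

```bash
python3 -c "
from h import *
bowl();place(451,432,110,.5)"
```

```text
bowl [451.7 396.6  89.3] 961
t 21.9 tcp [484.1  50.5 197.4] F [ 0.3  1.1 -2. ] w 0.249 -> [  44.4   20.5 -358.9] [-0.001  0.5   -0.001]
```

Request:
servo_tool --rows '[255,0,2,-40,0,0,0,255,0,4,-80,0,0,0,255,0,6,-120,0,0,0,255,0,8,-160,0,0.1,0,255,0,10,-200,0,0.2,0,255,5,12,-240,0,0.3,0,255,10,15,-280,0,0.4,0,255,20,18,-318,0,0.5,0,255,35,20,-350,0,0.5,0,255,44,20,-359,0,0.5,0]'

```text
t: 22.73
tcp_pos: [452.0, 410.8, 149.3]
tcp_rot: [0.384, 0.563, 0.65, -0.337]
contact_force: [-0.9, -0.6, -1.4]
grip_width: 0.247
```

Request:
servo_tool --rows '[255,0,0,0,0,0,0,255,0,0,0,0,0,0]'

```text
t: 22.9
tcp_pos: [453.1, 408.2, 151.6]
tcp_rot: [0.385, 0.563, 0.65, -0.336]
contact_force: [-0.0, -0.7, -0.9]
grip_width: 0.251
```

```bash
python3 -c "
from h import *
place(451,430,30,.5)"
```

```text
t 22.9 tcp [453.1 408.2 151.6] F [-0.  -0.7 -0.9] w 0.251 -> [68.3  1.2 39. ] [-0.001  0.002  0.003]
```

Request:
servo_tool --rows '[255,30,1,17,0,0,0,255,50,1,28,0,0,0,255,60,1,34,0,0,0,255,64,1,37,0,0,0,255,68,1,39,0,0,0,255,68,1,39,0,0,0]'

```text
t: 23.4
tcp_pos: [455.4, 407.1, 75.5]
tcp_rot: [0.385, 0.564, 0.649, -0.335]
contact_force: [0.3, 0.2, -0.9]
grip_width: 0.249
```

Request:
servo_tool --rows '[160,0,0,0,0,0,0,150,0,0,0,0,0,0,150,0,0,0,0,0,0,150,-8,0,-2,0,0,0,150,-40,0,-8,0,0,0,150,-75,0,-20,0,0,0,140,-110,0,-35,0,0,0,130,-130,0,-45,0,0,0,130,-130,0,-45,0,0,0]'

```text
t: 24.15
tcp_pos: [459.8, 385.1, 217.4]
tcp_rot: [0.387, 0.566, 0.648, -0.331]
contact_force: [-0.1, 0.2, 1.0]
grip_width: 0.492
```

```bash
python3 -c "
from h import *
go((*rw(32,66),185))"
```

```text
t 24.15 tcp [459.8 385.1 217.4] F [-0.1  0.2  1. ] w 0.492 -> [-111.5  -23.2  269.5] [ 0.001 -0.503 -0.009]
```

Request:
servo_tool --rows '[120,-111,-22,269,0,-0.503,-0.009,120,-111,-22,269,0,-0.503,-0.009,120,-111,-22,269,0,-0.503,-0.009,120,-111,-22,269,0,-0.503,-0.009,120,-111,-22,269,0,-0.503,-0.009,120,-111,-22,269,0,-0.503,-0.009,120,-111,-22,269,0,-0.503,-0.009,120,-111,-22,269,0,-0.503,-0.009,120,-111,-22,269,0,-0.503,-0.009,120,-111,-22,269,0,-0.503,-0.009]'

```text
t: 24.98
tcp_pos: [476.8, 95.3, 179.4]
tcp_rot: [0.533, 0.46, 0.535, -0.466]
contact_force: [-0.1, 0.3, -0.6]
grip_width: 0.529
```

```bash
python3 -c "
from h import *
b=bowl();go((*rw(32,66),60))
f=grab('scene');save(f,'s7.png',(130,80,345,235),3.7)
"
```

```text
bowl [452.3 403.2  87.7] 1054
t 25.0333 tcp [476.8  95.8 179.3] F [ 0.3  0.6 -0.6] w 0.53 -> [119.3   1.5   0.7] [0.002 0.003 0.009]
```

View pics/s7.png

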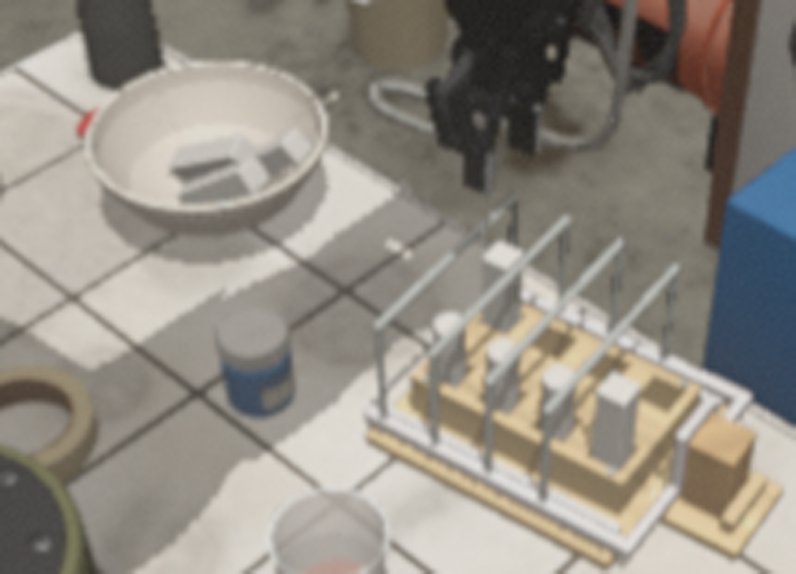

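Request:
servo_tool --rows '[120,20,2,1,0.002,0.003,0.009,120,45,2,1,0.002,0.003,0.009,120,70,2,1,0.002,0.003,0.009,120,95,2,1,0.002,0.003,0.009,120,110,2,1,0.002,0.003,0.009,120,119,2,1,0.002,0.003,0.009,120,119,2,1,0.002,0.003,0.009]'

```text
t: 25.67
tcp_pos: [477.1, 94.7, 58.6]
tcp_rot: [0.534, 0.463, 0.535, -0.464]
contact_force: [-0.7, -0.2, -0.1]
grip_width: 0.527
```

Request:
servo_tool --rows '[255,0,0,0,0,0,0,255,0,0,0,0,0,0,255,0,0,0,0,0,0,255,0,0,0,0,0,0,255,0,0,0,0,0,0,255,0,0,0,0,0,0]'

```text
t: 26.17
tcp_pos: [478.6, 94.2, 61.2]
tcp_rot: [0.534, 0.464, 0.533, -0.463]
contact_force: [-0.2, 1.0, 7.2]
grip_width: 0.252
```

Request:
servo_tool --rows '[255,-5,0,0,0,0,0,255,-20,0,0,0,0,0,255,-45,0,0,0,0,0,255,-75,0,0,0,0,0,255,-105,0,0,0,0,0,255,-130,0,0,0,0,0,255,-137,0,0,0,0,0,255,-137,0,0,0,0,0]'

```text
t: 26.83
tcp_pos: [478.5, 94.0, 199.1]
tcp_rot: [0.535, 0.465, 0.533, -0.463]
contact_force: [-0.8, -0.5, -1.2]
grip_width: 0.247
```

```bash
python3 -c "
from h import *
bowl();place(486,425,110,.5)"
```

```text
bowl [452.7 403.   86.7] 1067
t 26.8833 tcp [477.9  93.9 197.2] F [ 0.1 -0.  -2. ] w 0.254 -> [  44.2   54.3 -303.2] [-0.     0.5   -0.001]
```

Request:
servo_tool --rows '[255,0,8,-40,0,0,0,255,0,16,-80,0,0,0,255,0,24,-120,0,0.1,0,255,0,32,-160,0,0.2,0,255,5,38,-200,0,0.3,0,255,10,45,-240,0,0.4,0,255,20,52,-278,0,0.5,0,255,35,54,-303,0,0.5,0,255,44,54,-303,0,0.5,0,255,44,54,-303,0,0.5,0]'

```text
t: 27.72
tcp_pos: [487.1, 401.4, 148.4]
tcp_rot: [0.384, 0.562, 0.65, -0.337]
contact_force: [0.3, -0.7, -0.9]
grip_width: 0.252
```

```bash
python3 -c "
from h import *
place(486,425,35,.5)"
```

```text
t 27.7167 tcp [487.1 401.4 148.4] F [ 0.3 -0.7 -0.9] w 0.252 -> [61.9  2.6 33.5] [-0.002  0.003  0.006]
```

Request:
servo_tool --rows '[255,30,2,17,0,0,0,255,48,2,27,0,0,0,255,56,2,31,0,0,0,255,62,2,34,0,0,0,255,62,2,34,0,0,0]'

```text
t: 28.13
tcp_pos: [490.7, 401.0, 81.8]
tcp_rot: [0.385, 0.564, 0.649, -0.335]
contact_force: [-5.1, -4.5, 1.6]
grip_width: 0.251
```

Request:
servo_tool --rows '[160,0,0,0,0,0,0,150,0,0,0,0,0,0,150,0,0,0,0,0,0,150,-8,0,-2,0,0,0,150,-40,0,-8,0,0,0,150,-75,0,-20,0,0,0,140,-110,0,-35,0,0,0,130,-130,0,-45,0,0,0,130,-130,0,-45,0,0,0]'

```text
t: 28.88
tcp_pos: [495.8, 379.4, 225.2]
tcp_rot: [0.387, 0.566, 0.648, -0.331]
contact_force: [0.3, -0.6, 1.0]
grip_width: 0.489
```

```bash
python3 -c "
from h import *
go((*rw(-32,-66),190))"
```

```text
t 28.8833 tcp [495.8 379.4 225.2] F [ 0.3 -0.6  1. ] w 0.489 -> [-168.4 -122.   376.8] [ 0.001 -0.503 -0.009]
```

Request:
servo_tool --rows '[120,-168,-121,376,0,-0.503,-0.009,120,-168,-121,376,0,-0.503,-0.009,120,-168,-121,376,0,-0.503,-0.009,120,-168,-121,376,0,-0.503,-0.009,120,-168,-121,376,0,-0.503,-0.009,120,-168,-121,376,0,-0.503,-0.009,120,-168,-121,376,0,-0.503,-0.009,120,-168,-121,376,0,-0.503,-0.009,120,-168,-121,376,0,-0.503,-0.009,120,-168,-121,376,0,-0.503,-0.009]'

```text
t: 29.72
tcp_pos: [432.8, -33.7, 186.5]
tcp_rot: [0.534, 0.46, 0.535, -0.466]
contact_force: [1.2, -0.2, 0.1]
grip_width: 0.529
```

```bash
python3 -c "
from h import *
b=bowl();go((*rw(-32,-66),185))
f=grab('scene');save(f,'s8.png',(130,80,240,160),7)
"
```

```text
bowl [450.2 407.4  85.3] 1182
t 29.7667 tcp [431.8 -39.4 185.8] F [-0.5 -1.3 -0.6] w 0.53 -> [ 0.8 -0.   5.5] [-0.002  0.005  0.009]
```

View pics/s8.png

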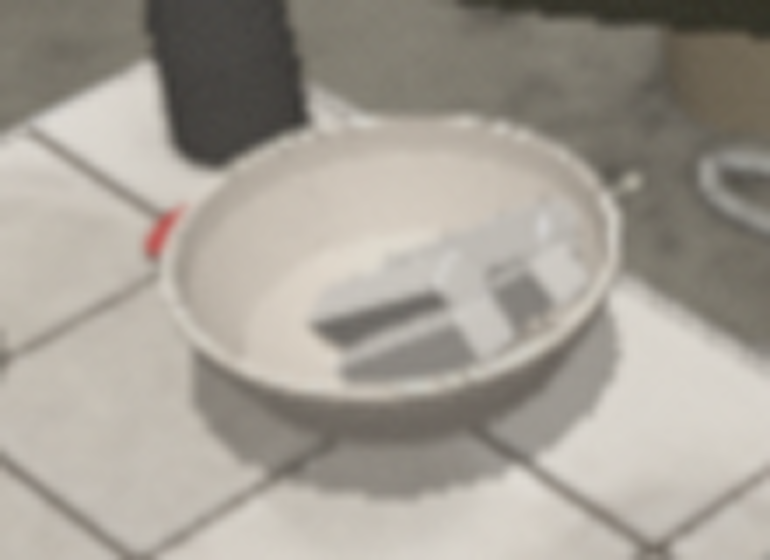

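Request:
servo_tool --rows '[120,0,0,5.5,0,0.005,0.009,120,0,0,5.5,0,0.005,0.009,120,0,0,5.5,0,0.005,0.009]'

```text
t: 30.07
tcp_pos: [434.6, -36.8, 186.4]
tcp_rot: [0.534, 0.464, 0.535, -0.462]
contact_force: [-0.5, 0.5, 0.8]
grip_width: 0.527
```

```bash
python3 -c "
from h import *
go((*rw(-32,-66),60))"
```

```text
t 30.0667 tcp [434.6 -36.8 186.4] F [-0.5  0.5  0.8] w 0.527 -> [126.4  -3.2   8. ] [ 0.003 -0.002 -0.001]
```

Request:
servo_tool --rows '[120,0,-1,7,0,0,0,120,0,-1,7,0,0,0,120,0,-1,7,0,0,0,120,0,-1,7,0,0,0]'

```text
t: 30.4
tcp_pos: [434.4, -44.1, 186.1]
tcp_rot: [0.534, 0.464, 0.535, -0.462]
contact_force: [0.2, 0.1, -0.1]
grip_width: 0.526
```

```bash
python3 -c "
from h import *
go((*rw(-32,-66),60))"
```

```text
t 30.4 tcp [434.4 -44.1 186.1] F [ 0.2  0.1 -0.1] w 0.526 -> [126.1  -2.    0.7] [ 0.002 -0.002 -0.   ]
```

Request:
servo_tool --rows '[120,20,-2,0.5,0,0,0,120,45,-2,0.5,0,0,0,120,70,-2,0.5,0,0,0,120,95,-2,0.5,0,0,0,120,112,-2,0.5,0,0,0,120,126,-2,0.5,0,0,0,120,126,-2,0.5,0,0,0]'

```text
t: 30.98
tcp_pos: [431.2, -44.5, 57.9]
tcp_rot: [0.533, 0.463, 0.536, -0.463]
contact_force: [-0.2, -0.8, 0.8]
grip_width: 0.524
```

Request:
servo_tool --rows '[255,0,0,0,0,0,0,255,0,0,0,0,0,0,255,0,0,0,0,0,0,255,0,0,0,0,0,0,255,0,0,0,0,0,0,255,0,0,0,0,0,0]'

```text
t: 31.48
tcp_pos: [433.1, -45.0, 61.1]
tcp_rot: [0.534, 0.464, 0.534, -0.462]
contact_force: [-1.7, 0.5, 7.2]
grip_width: 0.249
```

Request:
servo_tool --rows '[255,-5,0,0,0,0,0,255,-20,0,0,0,0,0,255,-45,0,0,0,0,0,255,-75,0,0,0,0,0,255,-105,0,0,0,0,0,255,-130,0,0,0,0,0,255,-137,0,0,0,0,0,255,-137,0,0,0,0,0]'

```text
t: 32.15
tcp_pos: [433.1, -45.3, 199.0]
tcp_rot: [0.535, 0.464, 0.534, -0.462]
contact_force: [0.3, -0.1, -0.6]
grip_width: 0.253
```

```bash
python3 -c "
from h import *
bowl();place(442,442,110,.5)"
```

```text
bowl [449.9 408.6  85.5] 1200
t 32.2 tcp [432.5 -45.2 197.3] F [-0.3  0.7 -1.1] w 0.249 -> [  45.1   78.5 -457.4] [ 0.002  0.498 -0.001]
```

Request:
servo_tool --rows '[255,0,7,-40,0,0,0,255,0,14,-80,0,0,0,255,0,21,-120,0,0,0,255,0,28,-160,0,0,0,255,0,35,-200,0,0,0,255,0,42,-240,0,0.1,0,255,0,48,-280,0,0.2,0,255,0,55,-320,0,0.3,0,255,5,62,-360,0,0.4,0,255,10,69,-398,0,0.5,0]'

```text
t: 33.03
tcp_pos: [443.8, 360.3, 186.4]
tcp_rot: [0.383, 0.564, 0.651, -0.333]
contact_force: [0.5, 0.3, -1.8]
grip_width: 0.249
```

Request:
servo_tool --rows '[255,0,5,-20,0,0,0,255,0,9,-45,0,0,0,255,0,9,-45,0,0,0,255,0,9,-45,0,0,0]'

```text
t: 33.37
tcp_pos: [446.9, 399.2, 207.8]
tcp_rot: [0.385, 0.563, 0.651, -0.334]
contact_force: [0.3, -1.5, -1.0]
grip_width: 0.246
```

```bash
python3 -c "
from h import *
place(442,440,37,.5)"
```

```text
t 33.3667 tcp [446.9 399.2 207.8] F [ 0.3 -1.5 -1. ] w 0.246 -> [120.5   1.1  45.9] [ 0.002 -0.001  0.003]
```

Request:
servo_tool --rows '[255,35,1,14,0,0,0,255,65,1,25,0,0,0,255,85,1,33,0,0,0,255,98,1,38,0,0,0,255,106,1,41,0,0,0,255,106,1,41,0,0,0]'

```text
t: 33.87
tcp_pos: [445.9, 413.3, 95.1]
tcp_rot: [0.385, 0.563, 0.65, -0.335]
contact_force: [-0.2, -0.3, 0.8]
grip_width: 0.248
```

Request:
servo_tool --rows '[255,5,0,2,0,0,0,255,10,0,4,0,0,0,255,10,0,4,0,0,0]'

```text
t: 34.12
tcp_pos: [446.6, 415.3, 86.5]
tcp_rot: [0.385, 0.564, 0.65, -0.333]
contact_force: [0.8, -0.1, -0.3]
grip_width: 0.249
```

Request:
servo_tool --rows '[255,3,0,1,0,0,0,160,3,0,1,0,0,0,150,3,0,1,0,0,0,150,3,0,1,0,0,0,150,-8,0,-2,0,0,0,150,-40,0,-8,0,0,0,150,-75,0,-20,0,0,0,140,-110,0,-35,0,0,0,130,-140,0,-45,0,0,0,130,-140,0,-45,0,0,0]'

```text
t: 34.95
tcp_pos: [452.0, 387.6, 238.7]
tcp_rot: [0.387, 0.566, 0.649, -0.329]
contact_force: [0.5, -0.1, 1.0]
grip_width: 0.491
```

```bash
python3 -c "
from h import *
go((*rw(0,-129),190))"
```

```text
t 34.95 tcp [452.  387.6 238.7] F [ 0.5 -0.1  1. ] w 0.491 -> [-194.2  -48.8  450.7] [ 0.004 -0.505 -0.01 ]
```

Request:
servo_tool --rows '[105,-194,-48,450,0.004,-0.505,-0.01,105,-194,-48,450,0.004,-0.505,-0.01,105,-194,-48,450,0.004,-0.505,-0.01,105,-194,-48,450,0.004,-0.505,-0.01,105,-194,-48,450,0.004,-0.505,-0.01,105,-194,-48,450,0.004,-0.505,-0.01,105,-194,-48,450,0.004,-0.505,-0.01,105,-194,-48,450,0.004,-0.505,-0.01,105,-194,-48,450,0.004,-0.505,-0.01,105,-194,-48,450,0.004,-0.505,-0.01]'

```text
t: 35.78
tcp_pos: [468.1, -28.9, 192.0]
tcp_rot: [0.533, 0.46, 0.535, -0.467]
contact_force: [1.4, 0.5, -0.6]
grip_width: 0.588
```

```bash
python3 -c "
from h import *
b=bowl();go((*rw(0,-129),190))
f=grab('scene');save(f,'s9.png',(130,80,350,235),3.6)
W=cloud(dict(np.load('top.npz')));P=W[130:190,290:340].reshape(-1,3);P=P[abs(P[:,2]-72)<4];print(np.median(P,0),len(P))
"
```

```text
bowl [453.6 406.7  82.9] 1235
t 35.8333 tcp [468.2 -34.7 191.2] F [ 0.3 -4.4 -2.2] w 0.585 -> [ 1.6 -4.3 68.1] [-0.004  0.005  0.01 ]
[nan nan nan] 0
  return _methods._mean(a, axis=axis, dtype=dtype,
  ret = um.true_divide(
```

View pics/s9.png

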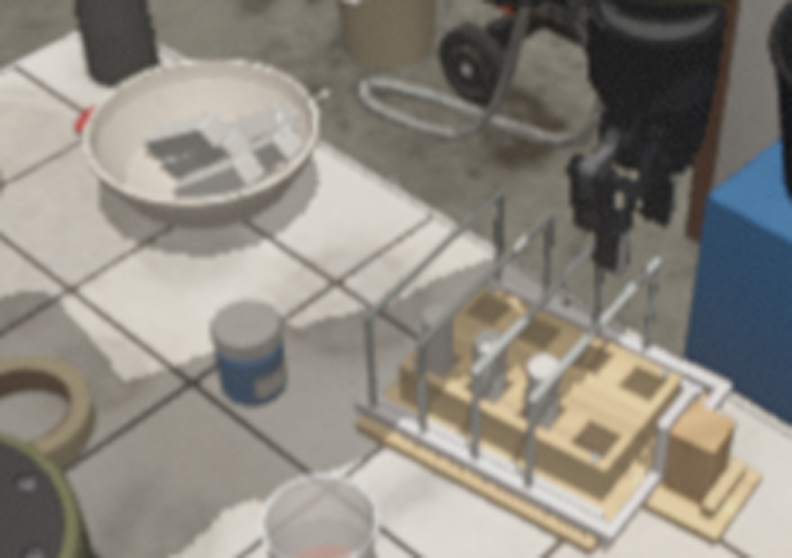

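Request:
servo_tool --rows '[105,0,-3,35,0,0.005,0.01,105,0,-3,68,0,0.005,0.01,105,0,-3,68,0,0.005,0.01,105,0,-3,68,0,0.005,0.01,105,0,-3,68,0,0.005,0.01,105,0,-3,68,0,0.005,0.01]'

```text
t: 36.38
tcp_pos: [475.2, -93.7, 191.8]
tcp_rot: [0.534, 0.464, 0.535, -0.463]
contact_force: [-0.3, -1.1, 0.0]
grip_width: 0.59
```

```bash
python3 -c "
from h import *
go((473.2,-102.3,36))"
```

```text
t 36.3833 tcp [475.2 -93.7 191.8] F [-0.3 -1.1  0. ] w 0.59 -> [155.8  -3.2   8.6] [ 0.001 -0.002 -0.   ]
```

Request:
servo_tool --rows '[105,20,-3,8.5,0,0,0,105,50,-3,8.5,0,0,0,105,80,-3,8.5,0,0,0,105,90,-3,8.5,0,0,0,105,90,-3,8.5,0,0,0]'

```text
t: 36.8
tcp_pos: [472.4, -102.2, 99.9]
tcp_rot: [0.532, 0.463, 0.536, -0.463]
contact_force: [0.1, -0.3, 1.2]
grip_width: 0.584
```

```bash
python3 -c "
from h import *
go((473.2,-102.3,36))"
```

```text
t 36.8 tcp [ 472.4 -102.2   99.9] F [ 0.1 -0.3  1.2] w 0.584 -> [63.8  1.   0.5] [ 0.001 -0.004  0.004]
```

Request:
servo_tool --rows '[105,25,1,0.5,0,0,0,105,45,1,0.5,0,0,0,105,63,1,0.5,0,0,0,105,63,1,0.5,0,0,0,255,63,1,0.5,0,0,0,255,63,1,0.5,0,0,0,255,63,1,0.5,0,0,0,255,63,1,0.5,0,0,0,255,63,1,0.5,0,0,0]' --grip_force 80

```text
t: 37.55
tcp_pos: [475.2, -103.5, 40.5]
tcp_rot: [0.534, 0.464, 0.534, -0.463]
contact_force: [-4.6, 2.6, 9.0]
grip_width: 0.388
```

Request:
servo_tool --rows '[255,0,0,-2,0,0,0,255,0,0,-3,0,0,0,255,-5,0,-3,0,0,0,255,-10,0,-3,0,0,0,255,-15,0,-3,0,0,0,255,-20,0,-3,0,0,0,255,-22,0,-3,0,0,0,255,-22,0,-3,0,0,0]'

```text
t: 38.22
tcp_pos: [475.1, -101.4, 62.6]
tcp_rot: [0.535, 0.464, 0.533, -0.463]
contact_force: [-1.0, -6.4, 3.0]
grip_width: 0.387
```

Request:
servo_tool --rows '[255,0,0,4,0,0,0,255,0,0,9,0,0,0,255,0,0,14,0,0,0,255,0,0,19,0,0,0,255,0,0,24,0,0,0,255,0,0,30,0,0,0,255,0,0,40,0,0,0,255,-20,0,60,0,0,0,255,-45,0,90,0,0,0,255,-60,0,110,0,0,0]'

```text
t: 39.05
tcp_pos: [489.8, -211.7, 122.2]
tcp_rot: [0.534, 0.464, 0.534, -0.463]
contact_force: [-0.1, -0.3, -0.1]
grip_width: 0.385
```

```bash
python3 -c "
from h import *
go((472,-277,100))
f=grab('scene');save(f,'s10.png',(225,120,405,270),4.2)"
```

```text
t 39.05 tcp [ 489.8 -211.7  122.2] F [-0.1 -0.3 -0.1] w 0.385 -> [ 22.1 -26.9  62.2] [ 0.001 -0.002 -0.001]
```

Request:
servo_tool --rows '[255,0,-10,30,0,0,0,255,0,-26,62,0,0,0,255,20,-26,62,0,0,0,255,45,-26,62,0,0,0,255,70,-26,62,0,0,0,255,85,-26,62,0,0,0,255,90,-26,62,0,0,0,255,90,-26,62,0,0,0]'

```text
t: 39.77
tcp_pos: [471.7, -274.4, 29.5]
tcp_rot: [0.532, 0.464, 0.536, -0.463]
contact_force: [0.4, -0.2, 0.4]
grip_width: 0.385
```

Request:
servo_tool --rows '[255,1.5,0,0,0,0,0,255,3,0,0,0,0,0,255,3,0,0,0,0,0]'

```text
t: 40.02
tcp_pos: [472.5, -274.7, 28.4]
tcp_rot: [0.534, 0.464, 0.535, -0.463]
contact_force: [-7.6, 2.6, 15.7]
grip_width: 0.385
```

Touching the table; release and retreat.

Request:
servo_tool --rows '[255,-0.5,0,0,0,0,0,140,-0.5,0,0,0,0,0,110,-0.5,0,0,0,0,0,105,-0.5,0,0,0,0,0,105,-0.5,0,0,0,0,0,105,-30,0,0,0,0,0,105,-65,0,0,0,0,0,105,-105,0,0,0,0,0,105,-145,0,0,0,0,0,105,-180,0,0,0,0,0]'

```text
t: 40.85
tcp_pos: [472.5, -274.7, 209.9]
tcp_rot: [0.534, 0.464, 0.534, -0.463]
contact_force: [0.6, -0.6, 0.3]
grip_width: 0.584
```

Request:
servo_tool --rows '[105,-20,-40,0,0,0,0,105,-20,-80,0,0,0,0,105,-20,-100,0,0,0,0,105,-20,-100,0,0,0,0,105,-20,-100,0,0,0,0]'

```text
t: 41.27
tcp_pos: [373.1, -289.2, 227.7]
tcp_rot: [0.533, 0.464, 0.534, -0.463]
contact_force: [-0.2, 1.2, -0.8]
grip_width: 0.588
```

```bash
python3 -c "
from h import *
f=grab('top');g=grab('scene');save(g,'s11.png',(120,75,420,285),2.65)
W=cloud(f);P=W.reshape(-1,3);P=P[(P[:,2]>52)&(P[:,2]<68)&(np.hypot(P[:,0]-472,P[:,1]+275)<35)];print(len(P),P.mean(0))
print(sensors.read_state()['tcp_pos'])"
```

```text
158 [ 470.85571783 -274.07973463   60.26038773]
[ 374.10488339 -288.86411333  227.2567265 ]
```

View pics/s11.png

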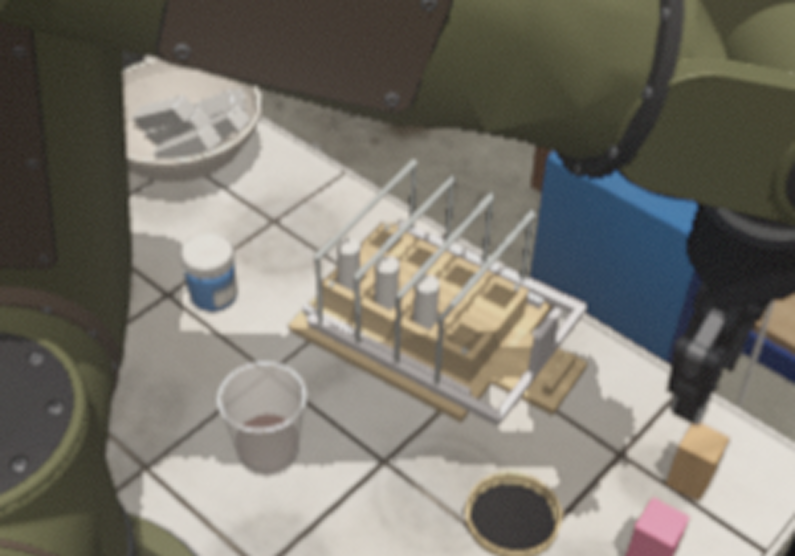

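```bash
python3 -c "
from h import *
g=dict(np.load('scene.npz'));save(g,'n.png',(225,130,345,235),6.5)
for b in('n','s4'):
  a=cv2.imread('pics/sc_rack.png',0);n=cv2.imread('pics/%s.png'%b,0)
  n=cv2.resize(n,a.shape[::-1])
  for nm,(x0,y0,x1,y1) in dict(tab=(600,380,710,570),corner=(480,580,600,680),rodpost=(370,400,420,590),rib=(640,520,740,620)).items():
    r=cv2.matchTemplate(n[max(0,y0-60):y1+60,max(0,x0-120):x1+60],a[y0:y1,x0:x1],cv2.TM_CCOEFF_NORMED);_,m,_,l=cv2.minMaxLoc(r);print(b,nm,round(m,2),(l[0]-min(120,x0))/6.5,(l[1]-60)/6.5)
"
```

```text
n tab 0.74 0.15384615384615385 -0.15384615384615385
n corner 0.69 0.3076923076923077 -0.3076923076923077
n rodpost 0.77 0.15384615384615385 0.15384615384615385
n rib 0.98 0.0 0.0
s4 tab 0.52 5.384615384615385 -2.0
s4 corner 0.64 -8.307692307692308 -4.153846153846154
s4 rodpost 0.82 -7.846153846153846 -3.8461538461538463
s4 rib 0.48 -3.3846153846153846 5.076923076923077
```

Keeper parts are back within 0.3 px of the initial shut position, so I'm handing in.

```bash
python3 -c "
from workcell import manip;print(manip.finish_job())"
```

```text
the job is handed in; nothing more can be done
None
```

The job is done and handed in at about 41 s of robot time. I wedged the keeper open with the wooden block and moved all five square bars one by one into the bisque bowl. Then I pulled the block out and set it back on the table, close to where it started.

**Last checks:**
- **Bars:** five were in the bowl after the last one was released. The final picture shows the same pile, but the arm hides part of the bowl.
- **Bowl:** it is upright and looks where it started. My numeric fit of its position became unreliable once bars were in it, so I judged this from the pictures.
- **Rods:** all three round rods stand in their sockets.
- **Keeper:** its tab, frame corner and upright are back within about 0.3 pixel of the shut position at the start. The match scores were only moderate (0.69–0.77) because the lighting changed.
- **Block:** it stands upright at about (471, -274) mm, well clear of the rack.
- **Other things:** the pot, lid and pink block look undisturbed in the final picture. The red block is outside the crop I viewed, so I did not check it at the end.

None of these checks failed. The gripper was open and touching nothing at hand-in.

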